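# Put away the washed smallwares

## Robot

A 7-joint arm with a two-finger parallel gripper is mounted at the origin on the work surface. World frame = base frame: x ahead of the robot, y to its left, z up, the work surface at z = 0. Lengths are in m, angles in rad, forces in N, time in s.
With the tool pointing down it reaches from about 0.425 to 0.925 m from the base axis. Payload 6.8 kg.
Tool frame: the origin (TCP) lies at the very end of the fingers, on their centre line; the grasp point (between the pads) lies 19 mm behind it; z points along the fingers, y is the line along which they close (so a half turn about z gives the same grasp; the last joint's range is limited). The gripper opens to 85 mm and grips with 20 to 120 N. Pads are 22 mm wide; open, the fingers measure 114 mm over their backs; the gripper's body (76 mm by 85 mm) begins 54 mm behind the grasp point. The pads swing forward as they close: fully open they stand 13 mm farther back than shut.
Start: joints at [-0.108, 0.477, 0.022, 1.555, -0.011, 1.109, -0.083], TCP at [0.675, 0, 0.205] pointing down, gripper open.
Joint ranges: [-2.96, 2.96], [-0.34, 2.1], [-1.41, 1.46], [0.24, 2.44], [-1.37, 4.51], [0.17, 1.92], [-2.96, 2.96]. Speed limits (rad/s): [2.39, 2.39, 3.14, 3.14, 3.14, 3.14, 3.14].

## Interface

Orientations are given as a rotation vector (axis times angle).
In Python, from bench import get_obs, viewer, r gives the robot as it stands. The module is installed in compiled form; this text tells all that it offers.
- The arm moves only by the tool play_rows, never from a script. Its argument "commands" is a list that holds one entry, the list of rows, each a list of 5 numbers: the gripper's target within -1 to 1 (shut at 1, half-way at 0, fully open at -1), then the shift along the tool's x, y, z scaled (see below), then the turn about the tool's z scaled (see below). A call has 1 to 12 rows; each row is the pose to reach, as a shift and turn from the pose commanded when the call began, along the tool's axes at that moment; what a row does not reach only later rows make up. The controller multiplies each number of a shift by 0.2 m and each number of a turn by pi/2 rad. A row lasts 1/12 s, in which the tool goes at most 41.7 mm and 7.16 degrees, less where a joint would pass 70% of its speed; a pose out of reach is approached as far as the arm can. A call with a number of a shift or a turn outside -1 to 1 is refused whole. A call with a gripper value outside its range is refused whole. The fingers move at their own pace and stop on an object; "grip_force" is the grip in N (left out, the last holds). Time passes only in rows, so rows that repeat a pose let the fingers close. It gives the time, the measured TCP pose, the force, the opening and the grip force at its end, in the units of the state.
- get_obs(): the state, without advancing time (a new reading comes with each control period).
- viewer.grab_frame(name): name is "scene" or "side" or "wrist"; returns a dict with "pixels" (420x560x3 uint8, red, green, blue), "fovy" (degrees; the focal length in pixels is half the picture's height over the tangent of half this angle, whatever the lens; pixels are square), "cx", "cy" (the principal point, pixels), "world_to_cam" (4x4, takes a point from world to camera coordinates); the wrist camera has in their place "hand_eye" (4x4, takes a point from camera to tool coordinates, whose origin is the TCP and whose axes are the flange's). Camera axes: x right, y up, looking along -z (the intrinsics and any distortion apply to the point x, -y, -z); pixel columns grow to the right and rows downward; lengths in m; the calibration is good to about 2 mm. A picture is of the moment at which its call begins: read the wrist's pose just before it. There is no depth.
- r.hand_in(): hands the job in; it is judged then, once.
Trained networks look in a picture, given as the dict that the camera call returned (one of the last four; its "shot" number tells which), for a name from the list of things; names that differ only in an ending like _2 or _b are one class to them, and where a whole thing is asked for, a point or a joint stands for the part that bears it (a point fixed in the world has none). Each returns a list of dicts, best first, with "score" (0 to 1); they miss things now and then, are a little off and sometimes report something else, mostly with a low value. They report only what shows in the picture. A call takes as long as a camera call. They do not tell look-alikes from the thing itself.
- viewer.trace(picture, thing): "pixels" (420x560 bool, what is visible of it) and "rect" ([left, top, right, bottom] in pixels, round what is visible of it).
The state is a dict: "clock": time; "joints": joint angles; "qvel": joint speeds; "tau": joint torques, N m; "tcp_pos": TCP position; "orientation": TCP orientation; "contact_force": force on the tool from outside, world axes, zero at the start; "moment": the same for the moment, N m; "grip_width": finger opening in m; "gripper_force": force on a finger pad.
Only numpy, scipy, OpenCV 4.12 (cv2) and the standard library are available. Lean on these libraries where they do the work, as an engineer would, in place of code of your own. Each camera call takes 0.05 s, during which the arm holds its last target. There are 200 camera calls.

## Task

Put the washed kitchen things away by kind: lay the basting brush and the tongs down inside the dark roasting tin, stand both sauce cups upright side by side on the floor of the white tub, and lay the pan lid, knob up, on the sloped draining stand so that it lies flat on the slope with its edge resting against the bottom lip. Leave the yellow shaker and the amber jar standing where they are.

Things in the scene. Friction and masses are not known exactly. Their poses are not given: they have to be found in the camera images.
- lid_knob (a point): Round steel pan lid, 90 mm across, 6 mm thick at the rim, 9 mm in the middle, lying flat. Its black knob is an upright cylinder 26 mm across, from 14 to 42 mm above the lid's underside, on a thinner stem. The point is the knob's centre, on the lid's axis, 28 mm above the underside; z points up out of the knob. 0.1 to 0.2 kg.
- brush_mid (a point): Basting brush lying flat, 140 mm long: light wooden handle 18 mm wide, 16 mm high, then a steel ferrule 30 mm wide and a dark brown rigid bristle block 34 mm wide. x runs from handle to bristles, z is up. The point is mid-length, 8 mm above the underside; the handle is gripped there across y (it ends 18 mm further on). About 0.06 kg.
- tongs_mid (a point): Small tongs locked shut (one rigid piece), lying flat, 140 mm long, 16 mm high, 24 mm wide across the two steel arms, 28 mm at the black tips (+x end); black round pivot at the -x end. x runs along it, z is up. The point is mid-length, 8 mm above the underside; the arms can be gripped there across y. About 0.08 kg.
- cup_white_mid (a point): White ceramic sauce cup, round and open on top, 54 mm across the rim, a little narrower at the foot, 42 mm high, wall 4 mm, standing upright. The point is its centre, 21 mm above its underside; z is up along its axis. Grip it across the outside or by its wall. About 0.09 kg.
- cup_blue_mid (a point): Blue ceramic sauce cup, round and open on top, 54 mm across the rim, a little narrower at the foot, 42 mm high, wall 4 mm, standing upright. The point is its centre, 21 mm above its underside; z is up along its axis. Grip it across the outside or by its wall. About 0.09 kg.
- tin: Dark steel roasting tin, open on top, fixed: outside 150 mm along its x, 180 mm along its y, 45 mm high; walls 4 mm and floor about 4 mm thick. Origin at the centre of its underside, on the table. The brush and the tongs fit in side by side, lying along its y. It is turned by up to 0.12 rad.
- tub: White plastic tub, open on top, fixed: outside 140 mm along its x, 180 mm along its y, 55 mm high; walls 4 mm and floor about 4 mm thick. Origin at the centre of its underside, on the table. The two cups fit in side by side along its y. It is turned by up to 0.12 rad.
- stand_lip (a point): Fixed aluminium stand with dark round marks. Its flat plate, 170 mm along y, 125 mm long, rises towards +x at 0.50 rad, from 20 to 80 mm height; friction may stop a lid sliding. A lip 18 mm high, square to the plate, runs along the low edge. Point: mid-lip, where plate and lip meet; axes level (z up). With the lid home its knob centre is 26 mm in x, 46 mm in z from it. Yaw within 0.12 rad.
- shaker_mid (a point): Yellow shaker with a steel top, 40 mm across, 62 mm high, loose, standing among the things; to be left alone. Point at its centre, 31 mm above the table.
- jar_mid (a point): Small amber glass jar with a green cap, 36 mm across, 50 mm high, loose, standing between two of the targets; to be left alone. Point at its centre, 25 mm above the table.
There are look-alikes about, which are no part of the job. What is shaped like the part that bears stand_lip but purple is not meant.

How it is judged:
At the end, for the whole second after the job is handed in: Brush and tongs in the tin (within 50 mm of its middle along y), within 0.32 rad of level; both cups on the tub floor, upright within 0.15 rad; lid at 0.38 to 0.62 rad on the stand, knob within 9 mm of its home against the lip; shaker and jar within 30 mm of their starts; all at rest (x of brush_mid in the frame of tin between -0.07 and 0.07 m and y of brush_mid in the frame of tin between -0.05 and 0.05 m and z of each of brush_mid, tongs_mid in the frame of tin below 0.042 m and angle between brush_mid's own x axis and vertical between 1.25 and 1.89 rad and linear speed of each of brush, tongs, cup_white, cup_blue, lid below 0.03 m/s and x of tongs_mid in the frame of tin between -0.07 and 0.07 m and y of tongs_mid in the frame of tin between -0.05 and 0.05 m and angle between tongs_mid's own x axis and vertical between 1.25 and 1.89 rad and x of cup_white_mid in the frame of tub between -0.05 and 0.05 m and y of cup_white_mid in the frame of tub between -0.07 and 0.07 m and z of each of cup_white_mid, cup_blue_mid in the frame of tub below 0.034 m and angle between each of cup_white_mid, cup_blue_mid's own z axis and vertical below 0.15 rad and x of cup_blue_mid in the frame of tub between -0.05 and 0.05 m and y of cup_blue_mid in the frame of tub between -0.07 and 0.07 m and x of lid_knob in the frame of stand_lip between 0.0170673 and 0.0350673 m and z of lid_knob in the frame of stand_lip between 0.0381465 and 0.0541465 m and y of lid_knob in the frame of stand_lip between -0.06 and 0.06 m and angle between lid_knob's own z axis and vertical between 0.38 and 0.62 rad and distance of each of shaker_mid, jar_mid from where it was at the start of the episode below 0.03 m and angle between each of shaker_mid, jar_mid's own z axis and vertical below 0.3 rad); the robot touches nothing.
It fails at once if the yellow shaker is pushed more than 30 mm or tipped over (distance of shaker_mid from where it was at the start of the episode above 0.03 m or angle between shaker_mid's own z axis and vertical above 0.5 rad).
It fails at once if the amber jar is pushed more than 30 mm or tipped over (distance of jar_mid from where it was at the start of the episode above 0.03 m or angle between jar_mid's own z axis and vertical above 0.5 rad).
It also fails if it takes over 128 s, if anything falls off the work surface, if the arm or the gripper's body presses on something with over 40 N, if the wrist force passes 120 N, or if a joint passes its speed limit or range.

## Working session

There is one attempt and no reset: what is moved stays moved. The work goes in short steps, Python scripts to look and compute and a tool call to move; the robot and the scene stay as the last step left them, time stands still between calls to the robot, and variables do not carry over. Pictures are saved under pics/ and viewed, at most 14 in all, crops included, and the job is handed in when it is done.

Besides the shell and the picture viewer there is one more tool, called as name(argument=value, ...) on one line, values as JSON. play_rows: Moves the arm, as the interface text tells. Shifts and turns lie within -1 to 1; 1 stands for 0.2 m of shift or pi/2 rad of turn. Its arguments: {"type":"object","properties":{"commands":{"type":"array","items":{"type":"array","items":{"type":"array","items":{"type":"number","minimum":-1,"maximum":1}}}},"grip_force":{"type":"number"}},"required":["commands"]}

```bash
mkdir -p pics
cat > h.py <<'E'
import numpy as np, cv2
from bench import get_obs, viewer, r
from scipy.spatial.transform import Rotation as R
names=["lid_knob","brush_mid","tongs_mid","cup_white_mid","cup_blue_mid","tin","tub","stand_lip","shaker_mid","jar_mid"]
def cam(name):
    o=get_obs(); f=viewer.grab_frame(name)
    if "hand_eye" in f:
        T=np.eye(4);T[:3,:3]=R.from_rotvec(o["orientation"]).as_matrix();T[:3,3]=o["tcp_pos"]
        f["c2w"]=T@f["hand_eye"]
    else: f["c2w"]=np.linalg.inv(f["world_to_cam"])
    return f
def px2w(f,uv,z):
    fl=210/np.tan(np.radians(f["fovy"])/2)
    d=np.array([(uv[0]-f["cx"])/fl,-(uv[1]-f["cy"])/fl,-1]); d=f["c2w"][:3,:3]@d; o=f["c2w"][:3,3]
    return o+d*(z-o[2])/d[2]
def w2px(f,p):
    fl=210/np.tan(np.radians(f["fovy"])/2)
    q=np.linalg.inv(f["c2w"])@np.r_[p,1]
    return f["cx"]-fl*q[0]/q[2], f["cy"]+fl*q[1]/q[2]
def save(f,n): cv2.imwrite("pics/"+n+".png",f["pixels"][:,:,::-1])
E
python3 - <<'E'
from h import *
np.set_printoptions(precision=3,suppress=True)
print(get_obs())
for n in ["scene","side","wrist"]:
    f=cam(n); save(f,n); print(n,[ (k,v) for k,v in f.items() if k not in("pixels",)])
    for t in names:
        for d in viewer.trace(f,t)[:3]:
            m=d["pixels"]; ys,xs=np.nonzero(m)
            print(t,round(d["score"],2),np.array(d["rect"]),"c",xs.mean().round(),ys.mean().round(),"w",px2w(f,(xs.mean(),ys.mean()),.02))
E
```

```text
{'clock': 0.0, 'joints': array([-0.108,  0.478,  0.022,  1.556, -0.012,  1.109, -0.083]), 'qvel': array([ 0.001, -0.003, -0.   ,  0.001, -0.   ,  0.001, -0.001]), 'tau': array([ -0.001, -59.644,   1.608, -28.119,   0.012,   0.009,   0.   ]), 'tcp_pos': array([ 0.674, -0.   ,  0.204]), 'orientation': array([-2.221, -2.221,  0.002]), 'contact_force': array([ 0.369, -0.082, -1.606]), 'moment': array([0.039, 0.012, 0.057]), 'gripper_force': 0.0, 'grip_width': 0.08534127970107787}
scene [('fovy', 43.58230393395368), ('cx', 275.03976090616027), ('cy', 208.666951503403), ('world_to_cam', array([[-0.724,  0.689, -0.003,  0.3  ],
       [-0.487, -0.509,  0.71 ,  0.247],
       [ 0.488,  0.516,  0.704, -1.691],
       [ 0.   ,  0.   ,  0.   ,  1.   ]])), ('shot', 1), ('c2w', array([[-0.724, -0.487,  0.488,  1.162],
       [ 0.689, -0.509,  0.516,  0.791],
       [-0.003,  0.71 ,  0.704,  1.017],
       [ 0.   ,  0.   ,  0.   ,  1.   ]]))]
lid_knob 0.88 [361.8 232.3 397.9 262.3] c 379.0 249.0 w [0.384 0.344 0.02 ]
brush_mid 0.86 [228.6 179.6 273.1 200.6] c 248.0 188.0 w [ 0.471 -0.05   0.02 ]
t
[... 2620 characters left out ...]
66 -0.054  0.02 ]
tongs_mid 0.61 [ 1.   0.  44.  20.4] c 15.0 7.0 w [0.408 0.178 0.02 ]
cup_white_mid 0.65 [ 79.9 316.8 109.9 336.7] c 95.0 326.0 w [ 0.423 -0.185  0.02 ]
cup_blue_mid 0.83 [ 25.6 105.9  97.2 160.5] c 61.0 133.0 w [0.429 0.06  0.02 ]
tin 0.78 [176.6 107.3 332.8 281.2] c 258.0 193.0 w [ 0.64  -0.007  0.02 ]
tin 0.65 [ 27.3 106.3  98.1 161.3] c 61.0 132.0 w [0.429 0.06  0.02 ]
tub 0.95 [186.9 326.8 298.9 382.2] c 241.0 349.0 w [ 0.611 -0.22   0.02 ]
stand_lip 0.44 [ 83.2 399.8  96.7 419.8] c 91.0 410.0 w [ 0.393 -0.323  0.02 ]
shaker_mid 0.74 [ 81.2 398.   96.9 419.7] c 91.0 409.0 w [ 0.394 -0.322  0.02 ]
jar_mid 0.88 [211.9  20.2 252.9  72.3] c 231.0 46.0 w [0.617 0.144 0.02 ]
```

View pics/scene.png

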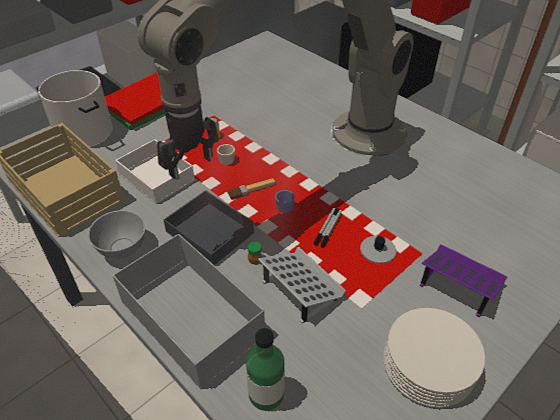

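View pics/side.png

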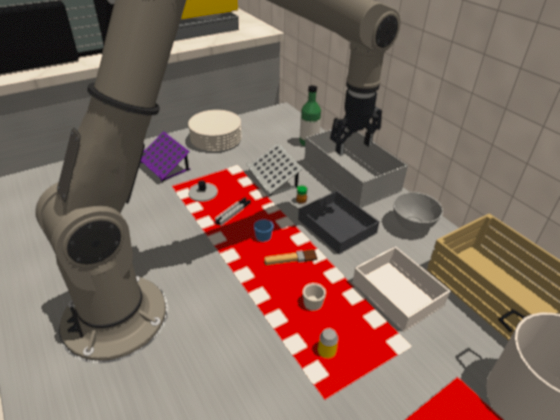

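View pics/wrist.png

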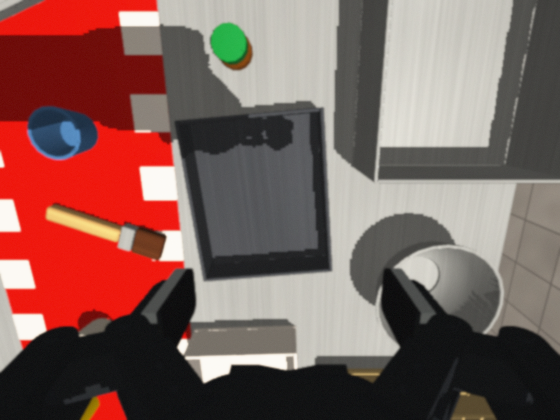

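Scene picture: the wanted lid is at (379,249), the only one. The brush is at (250,188), the tongs at (328,227), the blue cup at (285,200), the white cup at (226,154), the tin at (208,225) and the tub at (153,172). The aluminium stand is at (303,280).

Look-alikes:
- Stand: the purple rack at (465,273) is not meant.
- Tin: the large grey tray at (190,300).
- Tub: the wooden crate at (60,175) and the steel bowl at (117,235).
- Shaker and jar: the green bottle at (265,370) could pass for the jar. The real jar is at (255,252), and the shaker at (328,343) in the side picture.

```bash
cat >> h.py <<'E'
from scipy.optimize import minimize
def box(x0,x1,y0,y1,z0,z1): return np.array([[x,y,z] for x in(x0,x1) for y in(y0,y1) for z in(z0,z1)])
def cyl(rs): 
    a=np.linspace(0,2*np.pi,24,endpoint=False)
    return np.vstack([np.c_[q*np.cos(a),q*np.sin(a),0*a+z] for q,z in rs])
P={"tin":box(-.075,.075,-.09,.09,0,.045),"tub":box(-.07,.07,-.09,.09,0,.055),
"brush_mid":np.vstack([box(-.07,.018,-.009,.009,0,.016),box(.035,.07,-.017,.017,0,.016)]),
"tongs_mid":np.vstack([box(-.068,.05,-.012,.012,0,.016),box(.05,.07,-.014,.014,0,.016)]),
"cup_white_mid":cyl([(.027,.042),(.023,0)]),"cup_blue_mid":cyl([(.027,.042),(.023,0)]),
"lid_knob":None,"shaker_mid":cyl([(.02,0),(.02,.062)]),"jar_mid":cyl([(.018,0),(.018,.05)])}
LID=[cyl([(.045,0),(.045,.006)]),cyl([(.013,.014),(.013,.042)]),cyl([(.006,0),(.006,.02)])]
s,c=np.sin(.5),np.cos(.5)
ST=[np.vstack([np.array([[0,y,.02],[.125*c,y,.02+.125*s],[-.018*s,y,.02+.018*c]]) for y in(-.085,.085)])]
LEG=[np.array([[.1,y,.07],[.1,y+.008,.07],[.1,y,0],[.1,y+.008,0]]) for y in(-.085,.077)]
def parts(t): return LID if t=="lid_knob" else ST if t=="stand_lip" else [P[t]]
def sil(f,t,p,S=4):
    m=np.zeros((420*S,560*S),np.uint8); cc,ss=np.cos(p[2]),np.sin(p[2])
    for Q in parts(t):
        W=Q@np.array([[cc,ss,0],[-ss,cc,0],[0,0,1]])+[p[0],p[1],0]
        uv=np.array([w2px(f,w) for w in W])
        cv2.fillConvexPoly(m,cv2.convexHull((uv*S+S/2).astype(np.int32)),1)
    return m
def fit(views,t,p0,yaw=True):
    """views: list of (frame, mask)"""
    big=[cv2.resize(m.astype(np.uint8),None,fx=4,fy=4,interpolation=cv2.INTER_NEAREST) for _,m in views]
    def cost(q):
        p=[p0[0]+q[0]*.01,p0[1]+q[1]*.01,p0[2]+q[2]*.1 if yaw else 0]; e=0
        for (f,_),b in zip(views,big):
            s_=sil(f,t,p); e+=1-(s_&b).sum()/max(1,(s_|b).sum())
        return e/len(views)
    n=3 if yaw else 2
    r_=minimize(lambda q:cost(np.r_[q,0][:3]),np.zeros(n),method="Nelder-Mead",options=dict(initial_simplex=np.vstack([np.zeros(n),np.eye(n)*1.0]),xatol=.02,fatol=1e-4,maxfev=130))
    q=np.r_[r_.x,0][:3]
    return np.array([p0[0]+q[0]*.01,p0[1]+q[1]*.01,p0[2]+q[2]*.1]),1-r_.fun
E
cat > m.py <<'E'
from h import *
np.set_printoptions(precision=4,suppress=True)
F={n:cam(n) for n in["scene","side","wrist"]}
T={n:{t:viewer.trace(F[n],t) for t in names} for n in F}
init={"tin":(.64,-.01,0),"tub":(.62,-.29,0),"brush_mid":(.465,-.055,-.25),"tongs_mid":(.41,.192,.9),"cup_white_mid":(.422,-.205,0),"cup_blue_mid":(.433,.06,0),"lid_knob":(.374,.328,0),"stand_lip":(.55,.28,0),"shaker_mid":(.38,-.325,0),"jar_mid":(.618,.143,0)}
use={"tin":["side","wrist"],"tub":["side"],"brush_mid":["scene","side","wrist"],"cup_white_mid":["scene","side"],"cup_blue_mid":["scene","side","wrist"],"shaker_mid":["side"],"jar_mid":["scene","side","wrist"]}
for t in init:
    for v in [[k] for k in use.get(t,["scene","side"])]+[use.get(t,["scene","side"])]:
        vs=[]
        for k in v:
            ok=[d for d in T[k][t] if np.hypot(*(px2w(F[k],np.argwhere(d["pixels"]).mean(0)[::-1],.02)[:2]-np.array(init[t][:2])-([.06,.01] if t=="stand_lip" else 0)))<.08]
            if ok: vs.append((F[k],ok[0]["pixels"]))
        if not vs: continue
        if t=="tongs_mid":
            best=max((fit(vs,t,(*init[t][:2],a)) for a in(.3,-.3,.9,-.9)),key=lambda x:x[1])
        else: best=fit(vs,t,init[t],yaw=t in("tin","tub","brush_mid","stand_lip"))
        print(t,v,*best)
E
time python3 m.py
```

```text
tin ['side'] [ 0.6419 -0.0126  0.0914] 0.9719631803199614
tin ['wrist'] [ 0.6428 -0.0112  0.0871] 0.9788811986695801
tin ['side', 'wrist'] [ 0.6421 -0.0116  0.0787] 0.9733116775273347
tub ['side'] [ 0.6183 -0.2912  0.0343] 0.9730790008489183
tub ['side'] [ 0.6183 -0.2912  0.0343] 0.9730790008489183
brush_mid ['scene'] [ 0.4522 -0.0551 -0.3093] 0.7543900184842883
brush_mid ['side'] [ 0.4512 -0.0572 -0.343 ] 0.7351335252655614
brush_mid ['wrist'] [ 0.4553 -0.0559 -0.3463] 0.7458310016787912
brush_mid ['scene', 'side', 'wrist'] [ 0.4528 -0.057  -0.3447] 0.7439969578918542
tongs_mid ['scene'] [0.4059 0.1986 0.4009] 0.7438322894030424
tongs_mid ['scene', 'side'] [0.4059 0.1986 0.4009] 0.7438322894030424
cup_blue_mid ['scene'] [0.4323 0.0606 0.    ] 0.8142059058260176
cup_blue_mid ['side'] [0.4354 0.0588 0.    ] 0.8744131455399061
cup_blue_mid ['wrist'] [0.4364 0.0596 0.    ] 0.9473378354006773
cup_blue_mid ['scene', 'side', 'wrist'] [0.4361 0.0597 0.    ] 0.8770294598396982
lid_knob ['scene'] [0.3718 0.336  0.    ] 0.9296273483215276
lid_knob ['side'] [0.3715 0.3322 0.    ] 0.9455691111409036
lid_knob ['scene', 'side'] [0.3715 0.3338 0.    ] 0.9279074604162221
stand_lip ['scene'] [ 0.5536  0.2943 -0.0987] 0.8061833303200144
stand_lip ['side'] [ 0.5457  0.2737 -0.0846] 0.8371319862583576
stand_lip ['scene', 'side'] [ 0.5522  0.2853 -0.0774] 0.7728126389358495
shaker_mid ['side'] [ 0.3729 -0.3283  0.    ] 0.7088148651710854
shaker_mid ['side'] [ 0.3729 -0.3283  0.    ] 0.7088148651710854
jar_mid ['scene'] [0.6186 0.1413 0.    ] 0.863121520445383
jar_mid ['side'] [0.618  0.1377 0.    ] 0.7309875141884222
jar_mid ['wrist'] [0.6196 0.139  0.    ] 0.8585658856887032
jar_mid ['scene', 'side', 'wrist'] [0.619  0.1418 0.    ] 0.8111426459203154
real	0m58.780s
user	0m30.537s
sys	0m17.390s
```

play_rows(commands=[[[-1, 0.3, -0.5, 0, 0], [-1, 0.3, -1, 0, 0], [-1, 0.3, -1, 0, 0], [-1, 0.3, -1, 0, 0], [-1, 0.3, -1, 0, 0], [-1, 0.3, -1, 0, 0], [-1, 0.3, -1, 0, 0], [-1, 0.3, -1, 0, 0]]])

```text
clock: 3.97
tcp_pos: [0.4761, 0.06, 0.2053]
orientation: [2.22, 2.221, 0.003]
contact_force: [0.7, -0.4, -0.2]
grip_width: 0.0853
gripper_force: 0.0
```

```bash
cat > w.py <<'E'
import sys
from h import *
np.set_printoptions(precision=4,suppress=True)
P["brush_mid"]=None
BR=[box(-.07,.018,-.009,.009,0,.016),box(.018,.036,-.015,.015,0,.016),box(.036,.07,-.017,.017,0,.016)]
TG=[box(-.068,.05,-.012,.012,0,.016),box(.05,.07,-.014,.014,0,.016)]
import h; _p=h.parts
h.parts=lambda t: BR if t=="brush_mid" else TG if t=="tongs_mid" else _p(t)
def look(things,name=None,camn="wrist"):
    o=get_obs(); f=cam(camn); print("clock",o["clock"],"tcp",o["tcp_pos"],"rv",o["orientation"])
    if name: save(f,name)
    for t,p0 in things.items():
        for d in viewer.trace(f,t)[:2]:
            if d["score"]<.4: continue
            print(t,round(d["score"],2),np.array(d["rect"]),*fit([(f,d["pixels"])],t,p0,yaw=t in("tin","tub","brush_mid","stand_lip","tongs_mid")))
    return f
E
python3 - <<'E'
from w import *
look({"cup_blue_mid":(.436,.06,0),"brush_mid":(.458,-.057,-.33),"tongs_mid":(.406,.198,.4)},"w1")
E
```

```text
clock 3.9667 tcp [0.4761 0.06   0.2053] rv [2.2204 2.2207 0.0027]
cup_blue_mid 0.75 [224.6 166.  275.  214.2] [0.4357 0.0595 0.    ] 0.9518569037138074
brush_mid 0.86 [219.  254.1 323.7 303.9] [ 0.4517 -0.0559 -0.3598] 0.8305836614663809
tongs_mid 0.84 [164.   17.9 291.5  92.6] [0.4102 0.1969 0.3665] 0.8444296733703297
```

View pics/w1.png

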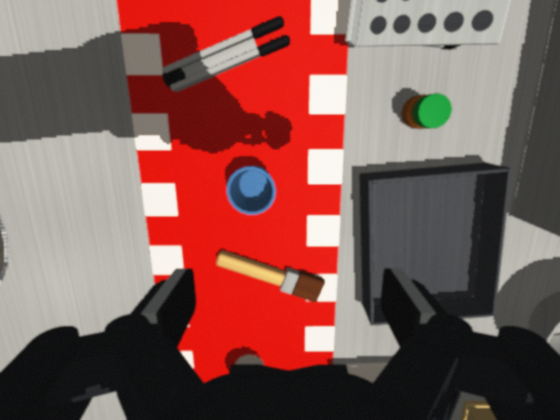

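The close crop shows the blue cup at (251,190), the tongs at (228,54) and the brush at (270,278). They match their descriptions.

play_rows(commands=[[[-1, 0, -0.2, 0.2, 0], [-1, 0, -0.2, 0.4, 0], [-1, 0, -0.2, 0.6, 0], [-1, 0, -0.2, 0.75, 0], [-1, 0, -0.2, 0.85, 0], [-1, 0, -0.2, 0.93, 0], [-1, 0, -0.2, 0.93, 0], [0.5, 0, -0.2, 0.93, 0], [0.5, 0, -0.2, 0.93, 0], [0.5, 0, -0.2, 0.93, 0], [0.5, 0, -0.2, 0.93, 0], [0.5, 0, -0.2, 0.93, 0]]], grip_force=30)

```text
clock: 5.17
tcp_pos: [0.4358, 0.0602, 0.0195]
orientation: [2.221, 2.221, 0.003]
contact_force: [0.1, -0.1, 1.0]
grip_width: 0.0256
gripper_force: 0.0
```

play_rows(commands=[[[0.5, 0, 0, 0, 0], [0.5, 0, 0, 0, 0], [0.5, 0, 0, 0, 0], [0.5, 0, 0, -0.1, 0], [0.5, 0, 0, -0.3, 0], [0.5, 0, 0, -0.5, 0], [0.5, 0, 0, -0.7, 0], [0.5, 0, 0, -0.7, 0], [0.5, 0, 0, -0.7, 0]]])

```text
clock: 5.92
tcp_pos: [0.4368, 0.0604, 0.161]
orientation: [2.22, 2.219, 0.008]
contact_force: [-0.5, -0.9, 0.2]
grip_width: 0.0214
gripper_force: 0.0
```

Run:
```python
from w import *
f=look({"cup_blue_mid":(.436,.06,0)},"w2"); save(cam("side"),"s2")
a=cv2.imread("pics/w2.png");b=cv2.imread("pics/s2.png");cv2.imwrite("pics/c2.png",np.hstack([cv2.resize(a,(400,300)),cv2.resize(b[150:330,150:390],(400,300))]))
```

```text
clock 5.9167 tcp [0.4368 0.0604 0.161 ] rv [2.2195 2.2192 0.0077]
cup_blue_mid 0.66 [259.3 173.9 314.2 229.3] [0.4359 0.0599 0.    ] 0.940859955602741
```

View pics/c2.png

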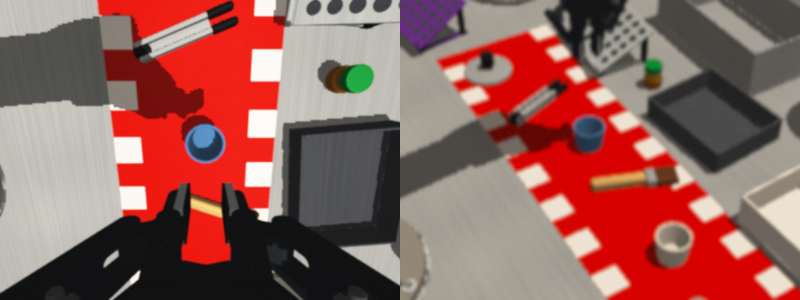

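The cup still stands untouched at (205,143) in the left half. I'll check where the TCP projects against the visible fingertips.

Run:
```python
from w import *
o=get_obs(); t=o["tcp_pos"]; print(t)
ims=[]
for n in["wrist","side","scene"]:
    f=cam(n); u=w2px(f,t); print(n,u, w2px(f,t+[0,0,.019]))
    im=f["pixels"][:,:,::-1].copy(); cv2.drawMarker(im,(int(u[0]),int(u[1])),(0,255,0),0,8,1)
    x,y=int(u[0]),int(u[1]); h_,w_=(210,280) if n=="wrist" else (75,100)
    x0=min(max(0,x-w_),560-2*w_);y0=min(max(0,y-h_),420-2*h_)
    ims.append(cv2.resize(im[y0:y0+2*h_,x0:x0+2*w_],(400,300)))
cv2.imwrite("pics/c3.png",np.vstack([np.hstack(ims[:2]),np.hstack([ims[2],ims[2]*0])]))
```

```text
[0.4339 0.0597 0.1575]
wrist (np.float64(289.53677963439344), np.float64(251.63310101203396)) (np.float64(289.62130433679994), np.float64(266.26551653104843))
side (np.float64(261.89723977230096), np.float64(192.19523666445423)) (np.float64(261.84619951527065), np.float64(186.32792960475206))
scene (np.float64(285.3670352438479), np.float64(162.71110784341158)) (np.float64(285.44690013381813), np.float64(156.8961117142968))
```

View pics/c3.png

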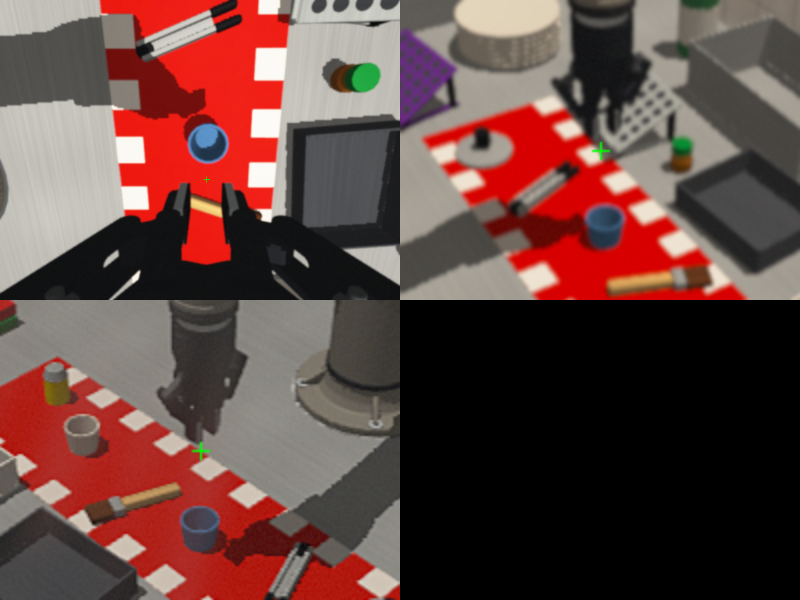

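The fingertips sit a little behind where the TCP projects. I'll descend again with the fingers open and look before closing.

play_rows(commands=[[[-1, 0, 0, 0, 0], [-1, 0, 0, 0, 0], [-1, 0, 0, 0, 0], [-1, 0, 0, 0, 0], [-1, 0, 0, 0, 0], [-1, 0, 0, 0.2, 0], [-1, 0, 0, 0.4, 0], [-1, 0, 0, 0.6, 0], [-1, 0, 0, 0.72, 0], [-1, 0, 0, 0.72, 0], [-1, 0, 0, 0.72, 0]]])

```text
clock: 7.13
tcp_pos: [0.4342, 0.0598, 0.0141]
orientation: [-2.22, -2.221, 0.004]
contact_force: [-0.7, 0.3, 1.1]
grip_width: 0.0857
gripper_force: 0.0
```

Run:
```python
from w import *
o=get_obs(); t=o["tcp_pos"]; print(o)
ims=[]
for n in["wrist","side","scene"]:
    f=cam(n); u=w2px(f,t); print(n,u)
    im=f["pixels"][:,:,::-1].copy(); cv2.drawMarker(im,(int(u[0]),int(u[1])),(0,255,0),0,8,1)
    x,y=int(u[0]),int(u[1]); h_,w_=(210,280) if n=="wrist" else (50,67)
    x0=min(max(0,x-w_),560-2*w_);y0=min(max(0,y-h_-15*(n!="wrist")),420-2*h_)
    ims.append(cv2.resize(im[y0:y0+2*h_,x0:x0+2*w_],(400,300)))
cv2.imwrite("pics/c4.png",np.vstack([np.hstack(ims[:2]),np.hstack([ims[2],ims[2]*0])]))
```

```text
{'clock': 7.1333, 'joints': array([-0.2412,  0.4049, -0.0451,  2.2463,  0.0373,  0.494 , -0.3154]), 'qvel': array([ 0.0034, -0.0548, -0.0007, -0.0291, -0.001 ,  0.0098, -0.0001]), 'tau': array([ -0.1047, -39.3246,   0.6164, -13.8218,   0.0223,  -0.1383,
        -0.0203]), 'tcp_pos': array([0.4342, 0.0598, 0.0141]), 'orientation': array([-2.2203, -2.2205,  0.0039]), 'contact_force': array([-0.6839,  0.3289,  1.0652]), 'moment': array([ 0.0079, -0.0347,  0.0029]), 'gripper_force': 0.0, 'grip_width': 0.08572467791962256}
wrist (np.float64(289.53637406055753), np.float64(251.63350223548701))
side (np.float64(262.3317005090784), np.float64(232.77146180711435))
scene (np.float64(284.7539836249529), np.float64(203.17648746198523))
```

View pics/c4.png

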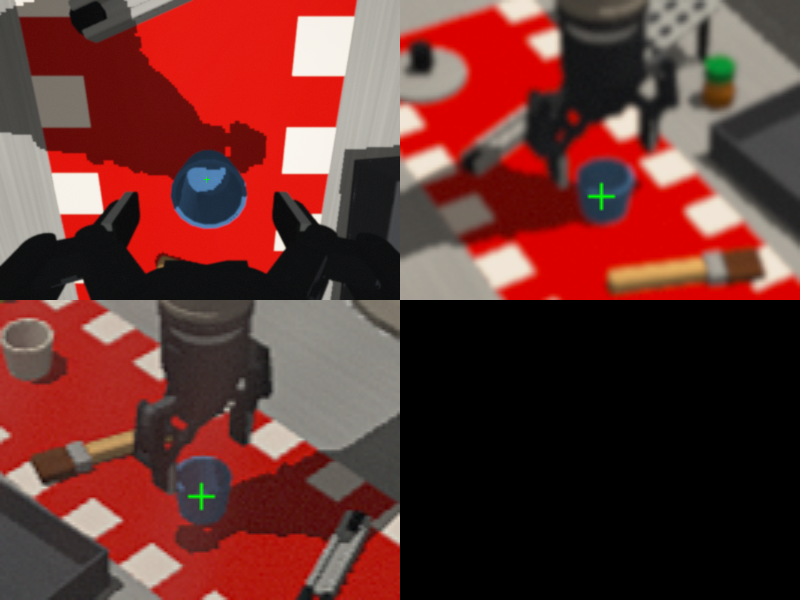

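The fingers straddle the cup, but the open tips stand about 30 mm above the stated TCP in both fixed views: tip midpoints at (605,170) and (205,462), against markers at (601,197) and (200,497). I'll go lower in small steps and watch the force.

play_rows(commands=[[[-1, 0, 0, 0.05, 0], [-1, 0, 0, 0.08, 0], [-1, 0, 0, 0.1, 0], [-1, 0, 0, 0.1, 0], [0.5, 0, 0, 0.1, 0], [0.5, 0, 0, 0.1, 0], [0.5, 0, 0, 0.1, 0], [0.5, 0, 0, 0.1, 0], [0.5, 0, 0, 0.1, 0], [0.5, 0, 0, 0.1, 0], [0.5, 0, 0, 0.1, 0]]])

```text
clock: 8.2
tcp_pos: [0.4353, 0.06, -0.0048]
orientation: [2.222, 2.221, 0.001]
contact_force: [-1.7, 0.1, 6.2]
grip_width: 0.0516
gripper_force: 30.1
```

play_rows(commands=[[[0.5, 0, 0, -0.05, 0], [0.5, 0, 0, -0.2, 0], [0.5, 0, 0, -0.4, 0], [0.5, 0, 0, -0.6, 0], [0.5, -0.1, 0.1, -0.6, 0], [0.5, -0.3, 0.2, -0.6, 0], [0.5, -0.45, 0.35, -0.6, 0], [0.5, -0.6, 0.5, -0.6, 0], [0.5, -0.75, 0.65, -0.6, 0], [0.5, -0.9, 0.8, -0.6, 0], [0.5, -1, 0.91, -0.6, 0], [0.5, -1, 0.91, -0.6, 0]]])

```text
clock: 9.2
tcp_pos: [0.6209, -0.1473, 0.1155]
orientation: [2.225, 2.21, 0.0]
contact_force: [-0.2, -0.5, -1.4]
grip_width: 0.0514
gripper_force: 32.0
```

play_rows(commands=[[[0.5, -0.15, 0, 0, 0], [0.5, -0.3, 0, 0, 0], [0.5, -0.45, 0, 0, 0], [0.5, -0.565, 0, 0, 0], [0.5, -0.565, 0, 0, 0], [0.5, -0.565, 0, 0, 0], [0.5, -0.565, 0, 0, 0]]])

```text
clock: 9.78
tcp_pos: [0.6169, -0.2518, 0.1148]
orientation: [-2.22, -2.221, -0.001]
contact_force: [-0.0, 0.7, -0.8]
grip_width: 0.0511
gripper_force: 32.0
```

Run:
```python
from w import *
f=look({"tub":(.618,-.291,.03)},"w5")
a=cv2.imread("pics/w5.png"); s=cam("side")["pixels"][200:410,260:540,::-1]
cv2.imwrite("pics/c5.png",np.hstack([cv2.resize(a,(400,300)),cv2.resize(s,(400,300))]))
```

```text
clock 9.7833 tcp [ 0.6169 -0.2518  0.1148] rv [-2.2201 -2.2213 -0.0011]
tub 0.69 [190.6 141.9 386.2 364. ] [ 0.6179 -0.2898  0.0402] 0.5739418465519421
```

View pics/c5.png

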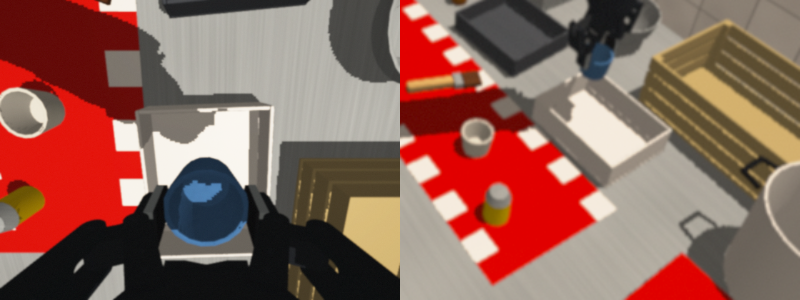

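The cup is held upright over the tub: cup at (207,205) and tub at (205,180) in the left half.

play_rows(commands=[[[0.5, 0, 0, 0.15, 0], [0.5, 0, 0, 0.3, 0], [0.5, 0, 0, 0.42, 0], [0.5, 0, 0, 0.5, 0], [0.5, 0, 0, 0.54, 0], [0.5, 0, 0, 0.565, 0], [0.5, 0, 0, 0.565, 0], [0.5, 0, 0, 0.565, 0], [-0.6, 0, 0, 0.565, 0], [-0.6, 0, 0, 0.565, 0], [-0.6, 0, 0, 0.565, 0], [-0.6, 0, 0, 0.565, 0]]])

```text
clock: 10.93
tcp_pos: [0.6175, -0.2532, 0.0024]
orientation: [2.221, 2.22, 0.001]
contact_force: [-0.9, -0.4, -0.7]
grip_width: 0.0685
gripper_force: 0.0
```

play_rows(commands=[[[-0.6, 0, 0, -0.1, 0], [-0.6, 0, 0, -0.3, 0], [-0.6, 0, 0, -0.5, 0], [-0.6, 0, 0, -0.7, 0], [-1, 0, -0.2, -0.9, 0], [-1, 0.1, -0.4, -0.9, 0], [-1, 0.2, -0.6, -0.9, 0], [-1, 0.23, -0.8, -0.9, 0], [-1, 0.23, -0.98, -0.9, 0], [-1, 0.23, -0.98, -0.9, 0], [-1, 0.23, -0.98, -0.9, 0]]])

```text
clock: 11.85
tcp_pos: [0.4177, -0.2071, 0.182]
orientation: [-2.224, -2.219, 0.0]
contact_force: [0.7, 0.1, -0.3]
grip_width: 0.0856
gripper_force: 0.0
```

Run:
```python
from w import *
f=look({"cup_white_mid":(.422,-.205,0),"cup_blue_mid":(.617,-.253,0),"shaker_mid":(.375,-.327,0)},"w6")
```

```text
clock 11.85 tcp [ 0.4177 -0.2071  0.182 ] rv [-2.2235 -2.2185  0.0004]
cup_white_mid 0.89 [268.3 169.3 317.1 223.1] [ 0.4205 -0.2077  0.    ] 0.9628302978535805
cup_blue_mid 0.65 [441.7 208.1 507.8 267.3] [ 0.6204 -0.2551  0.    ] 0.9576062108146035
shaker_mid 0.9 [231.1 271.5 267.5 323.1] [ 0.373  -0.3248  0.    ] 0.8220545673311437
```

play_rows(commands=[[[-1, 0, 0, 0.2, 0], [-1, 0, 0, 0.4, 0], [-1, 0, 0, 0.6, 0], [-1, 0, 0, 0.75, 0], [-1, 0, 0, 0.88, 0], [-1, 0, 0, 0.94, 0], [-1, 0, 0, 0.94, 0], [-1, 0, 0, 0.94, 0], [0.5, 0, 0, 0.94, 0], [0.5, 0, 0, 0.94, 0], [0.5, 0, 0, 0.94, 0], [0.5, 0, 0, 0.94, 0]]])

```text
clock: 13.05
tcp_pos: [0.4222, -0.2074, -0.005]
orientation: [2.22, 2.22, 0.002]
contact_force: [-0.7, 0.1, 7.0]
grip_width: 0.0512
gripper_force: 30.1
```

play_rows(commands=[[[0.5, 0, 0, 0, 0], [0.5, 0, 0, 0, 0], [0.5, 0, 0, 0, 0], [0.5, 0, 0, -0.1, 0], [0.5, 0, 0, -0.3, 0], [0.5, 0, 0, -0.5, 0], [0.5, 0, 0, -0.63, 0], [0.5, 0, 0, -0.63, 0]]])

```text
clock: 13.72
tcp_pos: [0.4249, -0.2085, 0.1257]
orientation: [2.215, 2.214, 0.008]
contact_force: [0.6, -0.2, 0.3]
grip_width: 0.0508
gripper_force: 31.8
```

play_rows(commands=[[[0.5, -0.1, 0.2, 0, 0], [0.5, -0.2, 0.4, 0, 0], [0.5, -0.3, 0.6, 0, 0], [0.5, -0.4, 0.75, 0, 0], [0.5, -0.5, 0.9, 0, 0], [0.5, -0.61, 0.98, 0, 0], [0.5, -0.61, 0.98, 0, 0], [0.5, -0.61, 0.98, 0, 0], [0.5, -0.61, 0.98, 0, 0]]])

```text
clock: 14.47
tcp_pos: [0.6161, -0.3283, 0.119]
orientation: [-2.22, -2.22, 0.0]
contact_force: [-0.0, -0.2, -0.3]
grip_width: 0.0512
gripper_force: 31.8
```

play_rows(commands=[[[0.5, 0, 0, 0.15, 0], [0.5, 0, 0, 0.3, 0], [0.5, 0, 0, 0.42, 0], [0.5, 0, 0, 0.52, 0], [0.5, 0, 0, 0.57, 0], [0.5, 0, 0, 0.595, 0], [0.5, 0, 0, 0.595, 0], [0.5, 0, 0, 0.595, 0], [-0.6, 0, 0, 0.595, 0], [-0.6, 0, 0, 0.595, 0], [-0.6, 0, 0, 0.595, 0], [-0.6, 0, 0, 0.595, 0]]])

```text
clock: 15.47
tcp_pos: [0.6174, -0.3292, 0.0013]
orientation: [2.221, 2.221, 0.001]
contact_force: [0.4, 0.1, 0.6]
grip_width: 0.0689
gripper_force: 0.0
```

play_rows(commands=[[[-0.6, 0, 0, -0.1, 0], [-0.6, 0, 0, -0.3, 0], [-0.6, 0, 0, -0.5, 0], [-0.6, 0, 0, -0.7, 0], [-1, 0.1, -0.2, -0.8, 0], [-1, 0.3, -0.4, -0.8, 0], [-1, 0.5, -0.6, -0.8, 0], [-1, 0.7, -0.75, -0.8, 0], [-1, 0.85, -0.75, -0.8, 0], [-1, 1, -0.75, -0.8, 0], [-1, 1, -0.75, -0.8, 0]]])

```text
clock: 16.38
tcp_pos: [0.4651, -0.1238, 0.1609]
orientation: [-2.215, -2.225, -0.002]
contact_force: [-0.4, 0.4, 0.6]
grip_width: 0.0855
gripper_force: 0.0
```

Run:
```python
from w import *
f=look({"brush_mid":(.458,-.057,-.33),"cup_white_mid":(.62,-.33,0),"cup_blue_mid":(.617,-.253,0)},"w7")
d=viewer.trace(f,"brush_mid")[0]["pixels"].astype(np.uint8)
pts=np.argwhere(d)[:,::-1].astype(float)
W=np.array([px2w(f,p,.012)[:2] for p in pts]); m=W.mean(0); u,s_,v=np.linalg.svd(W-m,full_matrices=False); a=(W-m)@v[0]; print("pca",m,v[0],a.min(),a.max(),"mid",m+v[0]*(a.min()+a.max())/2)
```

```text
clock 16.3833 tcp [ 0.4651 -0.1238  0.1609] rv [-2.2154 -2.2252 -0.0018]
brush_mid 0.6 [207.8  91.6 346.6 169.1] [ 0.4526 -0.0563 -0.3552] 0.9370476966843567
cup_blue_mid 0.51 [424.6 286.7 458.5 316.5] [ 0.6189 -0.2531  0.    ] 0.11770512609584693
pca [ 0.4612 -0.0595] [ 0.938  -0.3466] -0.07912915484427457 0.060485461350066654 mid [ 0.4525 -0.0562]
```

View pics/w7.png

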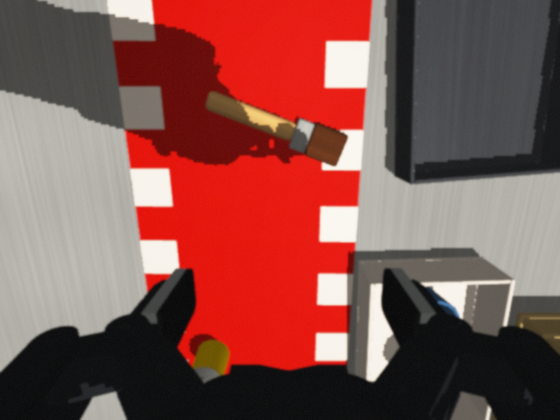

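The brush at (278,130) is at (0.4526, -0.0563), yaw -0.355. The blue cup shows in the tub at (445,300).

play_rows(commands=[[[0, 0.1, -0.07, 0, -0.08], [0, 0.2, -0.07, 0, -0.16], [0, 0.3, -0.07, 0, -0.24], [0, 0.365, -0.07, 0, -0.32], [0, 0.365, -0.07, 0.1, -0.4], [0, 0.365, -0.07, 0.2, -0.48], [0, 0.365, -0.07, 0.3, -0.56], [0, 0.365, -0.07, 0.4, -0.64], [0, 0.365, -0.07, 0.45, -0.72], [0, 0.365, -0.07, 0.45, -0.774], [0, 0.365, -0.07, 0.45, -0.774], [0, 0.365, -0.07, 0.45, -0.774]]])

```text
clock: 17.63
tcp_pos: [0.4535, -0.0574, 0.0705]
orientation: [0.563, 3.091, -0.0]
contact_force: [-0.2, 0.4, -0.8]
grip_width: 0.0427
gripper_force: 0.0
```

play_rows(commands=[[[0, 0, 0, 0.1, 0], [0, 0, 0, 0.1, 0], [0, 0, 0, 0.1, 0], [0, 0, 0, 0.1, 0]]])

```text
clock: 17.97
tcp_pos: [0.4534, -0.0563, 0.0512]
orientation: [0.557, 3.091, -0.0]
contact_force: [-0.2, 0.3, -0.8]
grip_width: 0.0423
gripper_force: 0.0
```

Run:
```python
from w import *
o=get_obs(); M=R.from_rotvec(o["orientation"]).as_matrix(); print(o["tcp_pos"],o["grip_width"]);print(M.round(3)); print("yaw tool y",np.arctan2(M[1,1],M[0,1]),"j7",o["joints"][6])
print("shift in tool", M.T@(np.array([.4526,-.0563,-.008])-o["tcp_pos"])/.2)
```

```text
[ 0.4534 -0.0563  0.0512] 0.04231895482424374
[[-0.937  0.349  0.001]
 [ 0.349  0.937 -0.   ]
 [-0.001  0.    -1.   ]]
yaw tool y 1.2141124072690934 j7 1.0858854938157243
shift in tool [ 0.004  -0.0017  0.2961]
```

play_rows(commands=[[[0, 0, 0, 0.12, 0], [0, 0, 0, 0.22, 0], [0, 0, 0, 0.27, 0], [0, 0, 0, 0.3, 0], [0, 0, 0, 0.3, 0], [1, 0, 0, 0.3, 0], [1, 0, 0, 0.3, 0], [1, 0, 0, 0.3, 0], [1, 0, 0, 0.3, 0], [1, 0, 0, 0.3, 0]]], grip_force=35)

```text
clock: 18.8
tcp_pos: [0.4534, -0.056, -0.0089]
orientation: [0.555, 3.091, 0.0]
contact_force: [-0.2, -0.1, -0.3]
grip_width: -0.0001
gripper_force: 0.0
```

It closed on nothing, so the tips are still above the brush. Open and go lower.

play_rows(commands=[[[0, 0, 0, 0, 0], [0, 0, 0, 0, 0], [0, 0, 0, 0, 0], [0, 0, 0, 0, 0], [0, 0, 0, 0.03, 0], [0, 0, 0, 0.06, 0], [0, 0, 0, 0.06, 0], [0, 0, 0, 0.06, 0]]])

```text
clock: 19.47
tcp_pos: [0.4524, -0.0559, -0.0221]
orientation: [-0.554, -3.091, 0.0]
contact_force: [-0.9, 0.4, 0.2]
grip_width: 0.043
gripper_force: 0.0
```

Run:
```python
from w import *
o=get_obs(); print(o["tcp_pos"],o["contact_force"],o["grip_width"])
ims=[]
for n,c in(("side",(278,255)),("scene",(262,185)),("wrist",None)):
    im=cam(n)["pixels"][:,:,::-1]
    if c: im=im[c[1]-40:c[1]+35,c[0]-50:c[0]+50]
    ims.append(cv2.resize(im,(400,300)))
cv2.imwrite("pics/c8.png",np.vstack([np.hstack(ims[:2]),np.hstack([ims[2],ims[2]*0])]))
```

```text
[ 0.4524 -0.0559 -0.0221] [-0.9259  0.3579  0.2264] 0.0429990958260042
```

View pics/c8.png

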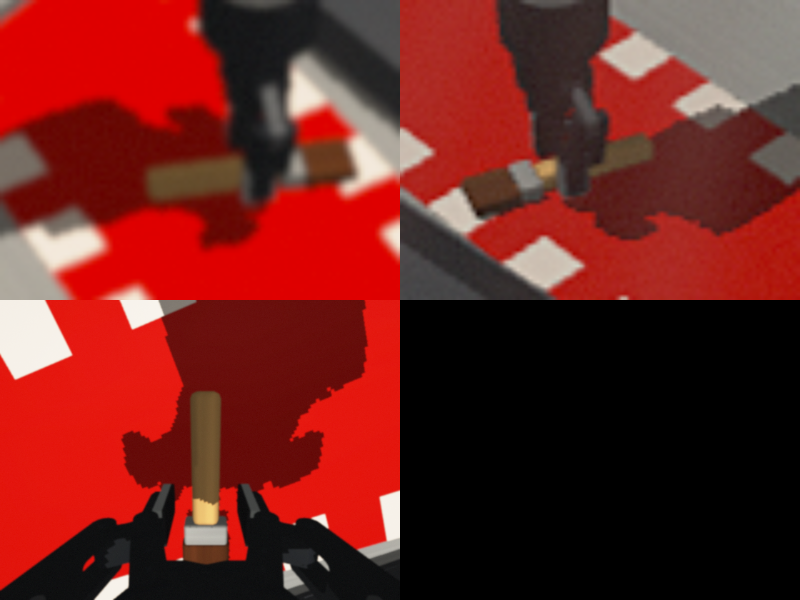

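The fingers straddle the handle, tips at about (255,195) in the side crop, near table level. Close.

play_rows(commands=[[[1, 0, 0, 0, 0], [1, 0, 0, 0, 0], [1, 0, 0, 0, 0], [1, 0, 0, 0, 0], [1, 0, 0, 0, 0], [1, 0, 0, 0, 0], [1, 0, 0, 0, 0]]])

```text
clock: 20.2
tcp_pos: [0.4532, -0.056, -0.0212]
orientation: [0.555, 3.092, -0.0]
contact_force: [-1.2, 0.6, 5.9]
grip_width: 0.0168
gripper_force: 34.8
```

play_rows(commands=[[[1, 0, 0, -0.15, 0], [1, 0, 0, -0.35, 0], [1, 0, 0, -0.55, 0], [1, 0, 0, -0.6, 0.08], [1, -0.1, 0.1, -0.6, 0.16], [1, -0.25, 0.2, -0.6, 0.24], [1, -0.4, 0.3, -0.6, 0.32], [1, -0.55, 0.4, -0.6, 0.4], [1, -0.7, 0.5, -0.6, 0.48], [1, -0.85, 0.6, -0.6, 0.56], [1, -0.936, 0.6, -0.6, 0.64], [1, -0.936, 0.6, -0.6, 0.719]]])

```text
clock: 21.2
tcp_pos: [0.6738, -0.0083, 0.098]
orientation: [2.123, 2.313, 0.002]
contact_force: [-0.1, -1.0, -0.3]
grip_width: 0.0167
gripper_force: 34.4
```

play_rows(commands=[[[1, 0, 0, 0, 0], [1, 0, 0, 0, 0], [1, 0, 0, 0, 0], [1, 0, 0, 0, 0], [1, 0, 0, 0, 0], [1, 0, 0, 0, 0]]])

```text
clock: 21.7
tcp_pos: [0.67, -0.0086, 0.0988]
orientation: [-2.117, -2.321, -0.0]
contact_force: [0.3, -0.4, -1.0]
grip_width: 0.0168
gripper_force: 34.4
```

```bash
cat > t.py <<'E'
import sys
from w import *
g=np.array([float(a) for a in sys.argv[1:4]])
o=get_obs(); M=R.from_rotvec(o["orientation"]).as_matrix(); print(o["clock"],o["tcp_pos"],o["grip_width"],"yaw tool y",np.arctan2(M[1,1],M[0,1]),"tool x",M[:2,0],"y",M[:2,1],"j7",o["joints"][6])
print("shift", M.T@(g-o["tcp_pos"])/.2)
E
python3 t.py .6704 -.0091 -.013
```

```text
21.7 [ 0.67   -0.0086  0.0988] 0.01683649750905014 yaw tool y 0.09158235086088107 tool x [-0.0915  0.9958] y [0.9958 0.0915] j7 0.038928434155332314
shift [-0.0027  0.0019  0.559 ]
```

play_rows(commands=[[[1, 0, 0, 0.15, 0], [1, 0, 0, 0.3, 0], [1, 0, 0, 0.42, 0], [1, 0, 0, 0.5, 0], [1, 0, 0, 0.56, 0], [1, 0, 0, 0.56, 0], [1, 0, 0, 0.56, 0], [0.2, 0, 0, 0.56, 0], [0.2, 0, 0, 0.56, 0], [0.2, 0, 0, 0.56, 0], [0.2, 0, 0, 0.56, 0]]])

```text
clock: 22.62
tcp_pos: [0.6709, -0.0085, -0.0124]
orientation: [2.118, 2.319, 0.002]
contact_force: [0.3, 0.6, -0.1]
grip_width: 0.0345
gripper_force: 0.0
```

play_rows(commands=[[[0.2, 0, 0, -0.1, 0], [0.2, 0, 0, -0.3, 0], [0.2, 0, 0, -0.5, 0], [0.2, 0, 0, -0.7, 0], [-0.2, 0.15, -0.2, -0.85, 0], [-0.2, 0.3, -0.4, -0.85, 0], [-0.2, 0.4, -0.6, -0.85, 0], [-0.2, 0.5, -0.8, -0.85, 0], [-0.2, 0.5, -1, -0.85, 0], [-0.2, 0.5, -1, -0.85, 0], [-0.2, 0.5, -1, -0.85, 0]]])

```text
clock: 23.53
tcp_pos: [0.4563, 0.0734, 0.1566]
orientation: [-2.113, -2.321, 0.004]
contact_force: [0.3, 0.1, -0.1]
grip_width: 0.0513
gripper_force: 0.0
```

```bash
python3 - <<'E'
from w import *
f=look({"brush_mid":(.67,-.01,-1.5),"tongs_mid":(.41,.197,.37)},"w9")
E
python3 t.py .41 .197 .05
```

```text
clock 23.5333 tcp [0.4563 0.0734 0.1566] rv [-2.1134 -2.3214  0.0038]
brush_mid 0.89 [456.8 223.9 495.8 325.6] [ 0.6732 -0.0102 -1.4367] 0.6423312775640012
tongs_mid 0.91 [176.6  16.  329.4  91.6] [0.4084 0.1963 0.3698] 0.8706112143299509
23.6833 [0.4629 0.073  0.1574] 0.05128881078955188 yaw tool y 0.09088659824954332 tool x [-0.0908  0.9959] y [0.9959 0.0908] j7 -0.1980257979687635
shift [ 0.6412 -0.2085  0.5368]
```

View pics/w9.png

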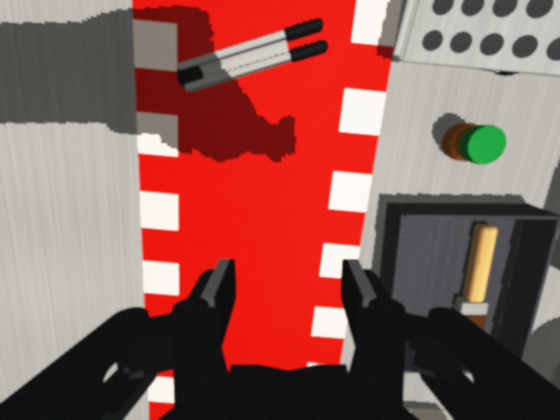

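The brush lies in the tin at (480,270). The tongs are at (252,55), about (0.410, 0.197), yaw 0.368. Go to the tongs.

play_rows(commands=[[[0, 0.15, -0.1, 0, 0.08], [0, 0.3, -0.2, 0, 0.16], [0, 0.45, -0.21, 0, 0.24], [0, 0.6, -0.21, 0, 0.32], [0, 0.64, -0.21, 0.1, 0.4], [0, 0.64, -0.21, 0.2, 0.48], [0, 0.64, -0.21, 0.3, 0.56], [0, 0.64, -0.21, 0.4, 0.64], [0, 0.64, -0.21, 0.5, 0.72], [0, 0.64, -0.21, 0.5, 0.8], [0, 0.64, -0.21, 0.5, 0.824], [0, 0.64, -0.21, 0.5, 0.824]]])

```text
clock: 24.68
tcp_pos: [0.41, 0.1968, 0.0561]
orientation: [3.089, 0.567, 0.001]
contact_force: [0.5, -0.5, -0.5]
grip_width: 0.043
gripper_force: 0.0
```

play_rows(commands=[[[0, 0, 0, 0.05, 0], [0, 0, 0, 0.05, 0], [0, 0, 0, 0.05, 0], [0, 0, 0, 0.05, 0], [0, 0, 0, 0.05, 0]]])

```text
clock: 25.1
tcp_pos: [0.4089, 0.1966, 0.0467]
orientation: [-3.088, -0.574, -0.001]
contact_force: [-0.1, 0.0, -0.1]
grip_width: 0.0426
gripper_force: 0.0
```

```bash
python3 t.py .41 .197 -.022
python3 - <<'E'
from w import *
look({"tongs_mid":(.41,.197,.37)})
E
```

```text
25.1 [0.4089 0.1966 0.0467] 0.042559778179740215 yaw tool y -1.2030491461729778 tool x [0.9331 0.3595] y [ 0.3595 -0.9331] j7 -1.7263984442656424
shift [0.006  0.0001 0.3437]
clock 25.1 tcp [0.4089 0.1966 0.0467] rv [-3.0884 -0.5744 -0.0005]
tongs_mid 0.56 [266.9 125.  309.7 321. ] [0.4084 0.1966 0.3686] 0.8643460667821992
```

play_rows(commands=[[[0, 0, 0, 0.12, 0], [0, 0, 0, 0.22, 0], [0, 0, 0, 0.3, 0], [0, 0, 0, 0.34, 0], [0, 0, 0, 0.34, 0], [1, 0, 0, 0.34, 0], [1, 0, 0, 0.34, 0], [1, 0, 0, 0.34, 0], [1, 0, 0, 0.34, 0], [1, 0, 0, 0.34, 0], [1, 0, 0, 0.34, 0]]])

```text
clock: 26.12
tcp_pos: [0.4091, 0.1969, -0.0206]
orientation: [-3.088, -0.573, -0.002]
contact_force: [0.1, 0.4, 7.2]
grip_width: 0.0232
gripper_force: 35.8
```

play_rows(commands=[[[1, 0, 0, -0.15, 0], [1, 0, 0, -0.35, 0], [1, 0, 0, -0.55, 0], [1, 0.05, 0.1, -0.65, -0.08], [1, 0.1, 0.2, -0.65, -0.16], [1, 0.15, 0.35, -0.65, -0.24], [1, 0.2, 0.5, -0.65, -0.32], [1, 0.3, 0.65, -0.65, -0.4], [1, 0.4, 0.8, -0.65, -0.48], [1, 0.5, 0.95, -0.65, -0.56], [1, 0.58, 1, -0.65, -0.64], [1, 0.58, 1, -0.65, -0.72]]])

```text
clock: 27.12
tcp_pos: [0.5926, 0.0483, 0.1088]
orientation: [2.308, 2.127, 0.003]
contact_force: [1.1, -0.1, 0.0]
grip_width: 0.0232
gripper_force: 34.9
```

play_rows(commands=[[[1, 0, 0, 0, -0.08], [1, 0, 0, 0, -0.101], [1, 0, 0, 0, -0.101], [1, 0, 0, 0, -0.101], [1, 0, 0, 0, -0.101], [1, 0, 0, 0, -0.101]]])

```text
clock: 27.62
tcp_pos: [0.5885, 0.0516, 0.1087]
orientation: [2.137, 2.303, -0.0]
contact_force: [0.1, -1.1, -0.8]
grip_width: 0.0231
gripper_force: 34.9
```

```bash
python3 t.py .6146 -.0139 -.013
```

```text
27.6167 [0.5885 0.0516 0.1087] 0.023080341709066858 yaw tool y 0.07468790811941807 tool x [-0.0746  0.9972] y [0.9972 0.0746] j7 -0.15239177472975318
shift [-0.3365  0.1054  0.6084]
```

play_rows(commands=[[[1, -0.15, 0.1, 0, 0], [1, -0.3, 0.1, 0, 0], [1, -0.337, 0.105, 0, 0], [1, -0.337, 0.105, 0.12, 0], [1, -0.337, 0.105, 0.27, 0], [1, -0.337, 0.105, 0.4, 0], [1, -0.337, 0.105, 0.5, 0], [1, -0.337, 0.105, 0.57, 0], [1, -0.337, 0.105, 0.61, 0], [1, -0.337, 0.105, 0.61, 0], [1, -0.337, 0.105, 0.61, 0]]])

```text
clock: 28.53
tcp_pos: [0.6151, -0.014, -0.0129]
orientation: [2.136, 2.303, 0.0]
contact_force: [-0.2, 0.3, 0.2]
grip_width: 0.0232
gripper_force: 35.0
```

play_rows(commands=[[[0.2, 0, 0, 0, 0], [0.2, 0, 0, 0, 0], [0.2, 0, 0, 0, 0], [0.2, 0, 0, 0, 0], [0.2, 0, 0, -0.15, 0], [0.2, 0, 0, -0.35, 0], [0.2, 0, 0, -0.55, 0], [0.2, 0, 0, -0.75, 0], [0.2, 0, 0, -0.9, 0], [0.2, 0, 0, -0.9, 0], [0.2, 0, 0, -0.9, 0]]])

```text
clock: 29.45
tcp_pos: [0.6162, -0.014, 0.1694]
orientation: [2.134, 2.301, 0.006]
contact_force: [0.3, 0.1, -1.1]
grip_width: 0.0345
gripper_force: 0.0
```

```bash
python3 - <<'E'
from w import *
f=look({"brush_mid":(.67,-.01,-1.5),"tongs_mid":(.614,-.014,1.65),"jar_mid":(.619,.14,0)})
E
python3 t.py .3715 .3338 .05
```

```text
clock 29.45 tcp [ 0.6162 -0.014   0.1694] rv [2.1337 2.3008 0.006 ]
brush_mid 0.62 [323.  120.1 354.2 254.2] [ 0.671  -0.0088 -1.474 ] 0.9278275098662047
tongs_mid 0.94 [274.2 124.7 302.1 255.8] [ 0.6154 -0.0145  1.6425] 0.8496353496353496
jar_mid 0.62 [283.1   0.7 326.8  49.9] [0.6189 0.1424 0.    ] 0.9400612224745729
29.65 [ 0.6135 -0.0141  0.165 ] 0.03401934608288269 yaw tool y 0.07554242960162046 tool x [-0.0755  0.9971] y [0.9971 0.0755] j7 -0.02451362498136144
shift [ 1.826  -1.0736  0.5782]
```

play_rows(commands=[[[0, 0.1, 0, -0.2, 0], [0, 0.3, 0, -0.4, 0], [0, 0.5, 0, -0.4, 0], [0, 0.7, 0, -0.4, 0.048], [0, 0.9, 0, -0.4, 0.048], [0, 1, 0, -0.4, 0.048], [0, 1, 0, -0.4, 0.048], [0, 1, 0, -0.4, 0.048], [0, 1, 0, -0.4, 0.048], [0, 1, 0, -0.4, 0.048], [0, 1, 0, -0.4, 0.048]]])

```text
clock: 30.57
tcp_pos: [0.5999, 0.1832, 0.2461]
orientation: [2.224, 2.218, -0.002]
contact_force: [0.2, -1.1, -0.1]
grip_width: 0.0423
gripper_force: 0.0
```

Run:
```python
from w import *
f=look({"stand_lip":(.551,.284,-.085),"lid_knob":(.3715,.334,0)},"w10")
im=cv2.imread("pics/w10.png")
for d in viewer.trace(f,"stand_lip")[:1]:
    p,s_=fit([(f,d["pixels"])],"stand_lip",(.551,.284,-.085))
    m=cv2.resize(sil(f,"stand_lip",p),(560,420)); cs,_=cv2.findContours(m,0,2); cv2.drawContours(im,cs,-1,(0,255,0),1)
    cs,_=cv2.findContours(d["pixels"].astype(np.uint8),0,2); cv2.drawContours(im,cs,-1,(0,0,255),1)
cv2.imwrite("pics/c10.png",im)
```

```text
clock 30.5667 tcp [0.5999 0.1832 0.2461] rv [ 2.2244  2.2181 -0.0018]
stand_lip 0.75 [232.9   1.  362.9 180.7] [ 0.551   0.2912 -0.0901] 0.9519658568286343
lid_knob 0.87 [ 55.6  10.8 132.6  94.6] [0.3731 0.3342 0.    ] 0.9583450836623425
```

View pics/c10.png

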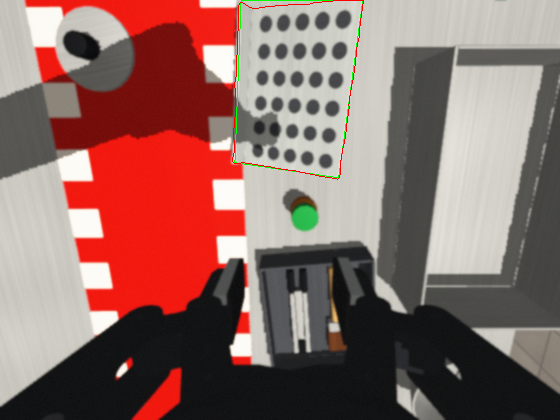

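The fit (green) follows the stand's outline at (300,90). The lid is at (95,48). The tongs and brush lie side by side in the tin, with the jar at (304,212). Now the lid.

play_rows(commands=[[[-0.4, 0.1, -0.15, 0, -0.08], [-0.4, 0.2, -0.3, 0, -0.16], [-0.4, 0.3, -0.45, 0, -0.24], [-0.4, 0.4, -0.6, 0, -0.32], [-0.4, 0.5, -0.75, 0, -0.4], [-0.4, 0.6, -0.9, 0, -0.48], [-0.4, 0.7, -1, 0, -0.56], [-0.4, 0.75, -1, 0, -0.64], [-0.4, 0.75, -1, 0, -0.72], [-0.4, 0.75, -1, 0, -0.8], [-0.4, 0.75, -1, 0, -0.88], [-0.4, 0.75, -1, 0, -0.943]]])

```text
clock: 31.77
tcp_pos: [0.3997, 0.3352, 0.2468]
orientation: [0.131, 3.139, 0.0]
contact_force: [0.1, 0.3, -0.3]
grip_width: 0.06
gripper_force: 0.0
```

play_rows(commands=[[[-0.4, 0, 0, 0.2, 0], [-0.4, 0, 0, 0.4, 0], [-0.4, 0, 0, 0.6, 0], [-0.4, 0, 0, 0.7, 0], [-0.4, 0, 0, 0.7, 0], [-0.4, 0, 0, 0.7, 0], [-0.4, 0, 0, 0.7, 0]]])

```text
clock: 32.35
tcp_pos: [0.4006, 0.3364, 0.1083]
orientation: [0.141, 3.137, 0.003]
contact_force: [0.5, -0.0, -0.1]
grip_width: 0.0597
gripper_force: 0.0
```

```bash
python3 - <<'E'
from w import *
look({"lid_knob":(.372,.334,0)})
E
python3 t.py .3725 .334 -.007
```

```text
clock 32.35 tcp [0.4006 0.3364 0.1083] rv [0.1407 3.1366 0.003 ]
lid_knob 0.92 [230.8 122.8 334.  224.7] [0.3721 0.3352 0.    ] 0.9776897689768977
32.45 [0.4009 0.3365 0.1087] 0.05993859893596837 yaw tool y 1.4810659027385698 tool x [-0.996   0.0896] y [0.0896 0.996 ] j7 0.46847394263376496
shift [ 0.1417 -0.027   0.5782]
```

play_rows(commands=[[[-0.4, 0.14, -0.02, 0, 0], [-0.4, 0.143, -0.02, 0.1, 0], [-0.4, 0.143, -0.02, 0.25, 0], [-0.4, 0.143, -0.02, 0.4, 0], [-0.4, 0.143, -0.02, 0.5, 0], [-0.4, 0.143, -0.02, 0.575, 0], [-0.4, 0.143, -0.02, 0.575, 0], [-0.4, 0.143, -0.02, 0.575, 0]]])

```text
clock: 33.12
tcp_pos: [0.3713, 0.3345, -0.0076]
orientation: [0.141, 3.138, 0.001]
contact_force: [-0.6, 0.6, -1.0]
grip_width: 0.0596
gripper_force: 0.0
```

play_rows(commands=[[[0.8, 0, 0, 0, 0], [0.8, 0, 0, 0, 0], [0.8, 0, 0, 0, 0], [0.8, 0, 0, 0, 0], [0.8, 0, 0, 0, 0], [0.8, 0, 0, 0, 0], [0.8, 0, 0, 0, 0]]], grip_force=25)

```text
clock: 33.7
tcp_pos: [0.3717, 0.3348, -0.0069]
orientation: [0.141, 3.136, 0.003]
contact_force: [-0.7, -1.1, 7.4]
grip_width: 0.0253
gripper_force: 24.1
```

play_rows(commands=[[[0.8, 0, 0, -0.1, 0], [0.8, 0, 0, -0.25, 0], [0.8, 0, 0, -0.45, 0], [0.8, 0, 0, -0.64, 0], [0.8, -0.15, -0.05, -0.64, 0], [0.8, -0.3, -0.1, -0.64, 0], [0.8, -0.45, -0.138, -0.64, 0], [0.8, -0.6, -0.138, -0.64, 0], [0.8, -0.75, -0.138, -0.64, 0], [0.8, -0.9, -0.138, -0.64, 0], [0.8, -1, -0.138, -0.64, 0], [0.8, -1, -0.138, -0.64, 0]]])

```text
clock: 34.7
tcp_pos: [0.5724, 0.2863, 0.12]
orientation: [0.148, 3.135, 0.0]
contact_force: [0.7, -0.5, -0.9]
grip_width: 0.025
gripper_force: 25.1
```

play_rows(commands=[[[0.8, -0.05, 0, 0, 0], [0.8, -0.11, 0, 0, 0], [0.8, -0.11, 0, 0, 0], [0.8, -0.11, 0, 0, 0], [0.8, -0.11, 0, 0, 0]]])

```text
clock: 35.12
tcp_pos: [0.5883, 0.287, 0.1197]
orientation: [-0.139, -3.138, -0.0]
contact_force: [0.1, 0.8, -2.1]
grip_width: 0.0249
gripper_force: 25.1
```

```bash
python3 t.py .5908 .2874 .075
python3 - <<'E'
from w import *
f=look({"stand_lip":(.551,.291,-.09)},"w11")
im=cv2.imread("pics/w11.png"); s=cam("side")["pixels"][110:245,200:380,::-1]
cv2.imwrite("pics/c11.png",np.hstack([cv2.resize(im,(400,300)),cv2.resize(s,(400,300))]))
E
```

```text
35.1167 [0.5883 0.287  0.1197] 0.024889850042632944 yaw tool y 1.4823193373872108 tool x [-0.9961  0.0884] y [0.0884 0.9961] j7 0.7502642510159339
shift [-0.0127  0.003   0.2233]
clock 35.1167 tcp [0.5883 0.287  0.1197] rv [-0.1389 -3.1377 -0.0001]
stand_lip 0.7 [181.8 152.1 396.1 310.8] [ 0.546   0.2914 -0.0932] 0.41490441374453724
```

View pics/c11.png

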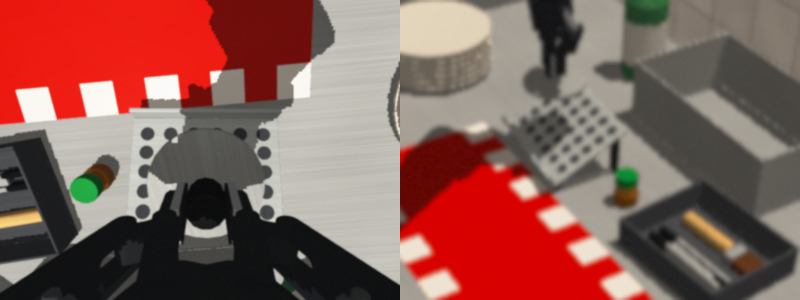

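The lid is held level above the stand: lid at (207,160), lip line at (205,112) in the left half. Lower it slowly onto the slope.

play_rows(commands=[[[0.8, -0.013, 0, 0.1, 0], [0.8, -0.013, 0, 0.2, 0], [0.8, -0.013, 0, 0.27, 0], [0.8, -0.013, 0, 0.3, 0], [0.8, -0.013, 0, 0.315, 0], [0.8, -0.013, 0, 0.33, 0], [0.8, -0.013, 0, 0.345, 0], [0.8, -0.013, 0, 0.35, 0], [0.8, -0.013, 0, 0.35, 0]]], grip_force=20)

```text
clock: 36.02
tcp_pos: [0.5889, 0.2879, 0.0504]
orientation: [-0.137, -3.135, 0.0]
contact_force: [-8.6, 0.8, 8.9]
grip_width: 0.025
gripper_force: 27.2
```

play_rows(commands=[[[0.8, 0, 0, 0.015, 0], [0.8, 0, 0, 0.03, 0], [0.8, 0, 0, 0.045, 0], [0.8, 0, 0, 0.05, 0], [0.8, 0, 0, 0.05, 0]]])

```text
clock: 36.43
tcp_pos: [0.5889, 0.288, 0.0402]
orientation: [-0.137, -3.135, -0.0]
contact_force: [-8.3, 0.4, 6.8]
grip_width: 0.0251
gripper_force: 28.3
```

```bash
cat > l.py <<'E'
from w import *
# lid pose on the slope: fit 5-point knob/lid silhouette over along-slope position and tilt
o=get_obs(); print(o["tcp_pos"],o["contact_force"],o["grip_width"],o["gripper_force"])
import sys
E
python3 l.py
```

```text
[0.5889 0.288  0.0402] [-8.3306  0.3521  6.77  ] 0.025109886827607134 28.332485854625702
```

play_rows(commands=[[[0.8, 0.015, 0, 0.015, 0], [0.8, 0.03, 0, 0.025, 0], [0.8, 0.045, 0, 0.035, 0], [0.8, 0.06, 0, 0.045, 0], [0.8, 0.06, 0, 0.045, 0], [0.8, 0.06, 0, 0.045, 0]]])

```text
clock: 36.93
tcp_pos: [0.5808, 0.2881, 0.0316]
orientation: [0.141, 3.137, 0.002]
contact_force: [0.3, 0.6, 7.1]
grip_width: 0.0249
gripper_force: 28.5
```

```bash
python3 l.py
python3 - <<'E'
from w import *
a=cam("side")["pixels"][130:220,220:340,::-1]; b=cam("scene")["pixels"][225:330,235:375,::-1]
cv2.imwrite("pics/c12.png",np.hstack([cv2.resize(a,(400,300)),cv2.resize(b,(400,300))]))
E
```

```text
[0.5808 0.2881 0.0316] [0.3084 0.562  7.1046] 0.024948208161741075 28.542533218860626
```

View pics/c12.png

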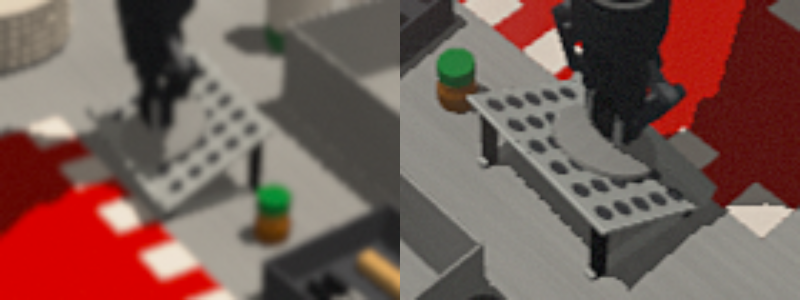

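The lid lies along the slope under the gripper, at (600,135) in the right half. Nudge it the rest of the way to the lip.

play_rows(commands=[[[0.8, 0.01, 0, 0.006, 0], [0.8, 0.02, 0, 0.011, 0], [0.8, 0.03, 0, 0.015, 0], [0.8, 0.03, 0, 0.015, 0], [0.8, 0.03, 0, 0.015, 0]]])

```text
clock: 37.45
tcp_pos: [0.581, 0.2882, 0.0314]
orientation: [0.144, 3.127, 0.006]
contact_force: [9.5, -2.4, 12.9]
grip_width: 0.0253
gripper_force: 29.1
```

It stopped against the lip (+x force 9.5 N). Release and check.

play_rows(commands=[[[0.8, -0.02, 0, -0.01, 0], [0.8, -0.02, 0, -0.01, 0], [0, -0.02, 0, -0.01, 0], [0, -0.02, 0, -0.01, 0], [0, -0.02, 0, -0.01, 0], [-0.2, -0.02, 0, -0.01, 0], [-0.2, -0.02, 0, -0.01, 0], [-0.2, -0.02, 0, -0.15, 0], [-0.2, -0.02, 0, -0.35, 0], [-0.2, -0.02, 0, -0.55, 0], [-0.2, -0.02, 0, -0.75, 0], [-0.2, -0.02, 0, -0.75, 0]]])

```text
clock: 38.45
tcp_pos: [0.5819, 0.2906, 0.1865]
orientation: [0.14, 3.127, 0.011]
contact_force: [1.2, 1.7, 1.0]
grip_width: 0.0512
gripper_force: 0.0
```

play_rows(commands=[[[-0.2, 0.3, 0, 0, 0], [-0.2, 0.5, 0, 0, 0], [-0.2, 0.7, 0, 0, 0], [-0.2, 0.7, 0, 0, 0], [-0.2, 0.7, 0, 0, 0], [-0.2, 0.7, 0, 0, 0], [-0.2, 0.7, 0, 0, 0]]])

```text
clock: 39.03
tcp_pos: [0.4397, 0.2998, 0.1776]
orientation: [0.142, 3.138, 0.0]
contact_force: [0.7, 0.8, -0.3]
grip_width: 0.0513
gripper_force: 0.0
```

```bash
cat > fl.py <<'E'
from w import *
import h
LP=np.array([.551,.291,.02]); yaw=-.09
A=R.from_euler("z",yaw).as_matrix()
def lidparts(kx,ky,kz,t):
    T=A@R.from_euler("y",-t).as_matrix(); k=LP+A@np.array([kx,ky,kz])
    return [(Q-[0,0,.028])@T.T+k for Q in LID]
def sl(f,q,S=4):
    m=np.zeros((420*S,560*S),np.uint8)
    for W in lidparts(*q):
        uv=np.array([w2px(f,w) for w in W]); cv2.fillConvexPoly(m,cv2.convexHull((uv*S+S/2).astype(np.int32)),1)
    return m
V=[]
for n in("scene","side","wrist"):
    f=cam(n)
    for d in viewer.trace(f,"lid_knob")[:1]:
        print(n,d["score"],d["rect"]); V.append((n,f,cv2.resize(d["pixels"].astype(np.uint8),None,fx=4,fy=4,interpolation=0)))
def run(V):
    def cost(z):
        q=np.array([.026,0,.046,.5])+z*[.01,.01,.01,.2]; return np.mean([1-(lambda s_:(s_&b).sum()/(s_|b).sum())(sl(f,q)) for _,f,b in V])
    r_=minimize(cost,np.zeros(4),method="Nelder-Mead",options=dict(initial_simplex=np.vstack([np.zeros(4),np.eye(4)*.7]),maxfev=200))
    print([v[0] for v in V],np.array([.026,0,.046,.5])+r_.x*[.01,.01,.01,.2],1-r_.fun)
run(V)
for v in V: run([v])
E
python3 fl.py
python3 - <<'E'
from w import *
look({"stand_lip":(.551,.291,-.09),"cup_blue_mid":(.619,-.254,0),"cup_white_mid":(.62,-.33,0),"shaker_mid":(.373,-.327,0),"jar_mid":(.619,.14,0)},camn="side")
look({"stand_lip":(.551,.291,-.09),"jar_mid":(.619,.14,0),"cup_blue_mid":(.619,-.254,0),"cup_white_mid":(.62,-.33,0)},camn="scene")
E
```

```text
scene 0.87 [288.6, 257.8, 322.8, 288.0]
side 0.78 [255.9, 152.7, 280.4, 180.4]
wrist 0.88 [247.3, 289.2, 330.5, 368.8]
['scene', 'side', 'wrist'] [ 0.0249 -0.0001  0.0475  0.4675] 0.929262648311234
['scene'] [0.0255 0.0009 0.0506 0.4871] 0.9207232267037552
['side'] [0.0301 0.0063 0.0426 0.3974] 0.9363548698167792
['wrist'] [0.0316 0.0003 0.0491 0.2458] 0.9736282181611858
clock 39.3333 tcp [0.4392 0.2999 0.1774] rv [-0.142  -3.1381 -0.    ]
stand_lip 0.87 [247.2 143.2 301.4 193. ] [ 0.5455  0.273  -0.0551] 0.5836801752464403
stand_lip 0.58 [135.4 133.3 187.2 184.6] [ 0.551  0.291 -0.09 ] 0.0
cup_blue_mid 0.95 [376.4 263.  402.  289.8] [ 0.6214 -0.2521  0.    ] 0.9410316226023847
cup_white_mid 0.71 [396.6 286.2 422.2 312.2] [ 0.6222 -0.3271  0.    ] 0.8752213434069177
shaker_mid 0.75 [319.9 328.  341.2 357.4] [ 0.3726 -0.3318  0.    ] 0.7792909397861565
jar_mid 0.46 [296.9 186.5 308.4 206.7] [0.6181 0.1408 0.    ] 0.8588068181818181
clock 39.6333 tcp [0.4386 0.3001 0.1776] rv [-0.1405 -3.1384 -0.    ]
stand_lip 0.93 [420.4 244.  506.2 313.7] [ 0.551  0.291 -0.09 ] 0.0
stand_lip 0.57 [262.3 245.9 344.9 324.5] [ 0.5538  0.2958 -0.1011] 0.5931743538483507
jar_mid 0.66 [246.5 243.3 260.9 263. ] [0.6182 0.1428 0.    ] 0.8840551935607512
cup_blue_mid 0.62 [154.  164.7 171.6 182.7] [ 0.6132 -0.2596  0.    ] 0.7812285518188058
cup_white_mid 0.73 [137.5 158.4 157.5 172.1] [ 0.613 -0.335  0.   ] 0.7430430068666426
cup_white_mid 0.67 [116.1 139.8 196.3 204.2] [ 0.6673 -0.3401  0.    ] 0.14320123162495035
```

```bash
sed '/^run(V)/,$d' fl.py > fl2.py
cat >> fl2.py <<'E'
for nm,kz,t in(("home",.046,.5),("onlip",.056,.3),("mid",.051,.4)):
  for W in [V]+[[v] for v in V]:
    def cost(z): 
        q=[.026+z[0]*.01,z[1]*.01,kz,t]; return np.mean([1-(lambda s_:(s_&b).sum()/(s_|b).sum())(sl(f,q)) for _,f,b in W])
    r_=minimize(cost,[0,0],method="Nelder-Mead",options=dict(initial_simplex=[[0,0],[.6,0],[0,.6]],maxfev=60))
    print(nm,[v[0] for v in W],.026+r_.x[0]*.01,r_.x[1]*.01,1-r_.fun)
E
python3 fl2.py
```

```text
scene 0.88 [290.8, 255.7, 324.1, 288.6]
side 0.85 [257.4, 153.3, 282.9, 178.5]
wrist 0.7 [247.2, 289.2, 326.6, 372.8]
home ['scene', 'side', 'wrist'] 0.023730529970489442 -0.0006705218930728735 0.9232123420144308
home ['scene'] 0.02282062530517578 -0.0013173065185546875 0.9395299494042761
home ['side'] 0.026068115234374998 0.00026550292968750003 0.9098071176310785
home ['wrist'] 0.025462162509560585 0.00020693001151084897 0.9555280754786113
onlip ['scene', 'side', 'wrist'] 0.026151519775390625 -0.0006857299804687503 0.8371338370240128
onlip ['scene'] 0.028354926586151123 0.0029354467391967775 0.8524542968187707
onlip ['side'] 0.025062499999999998 -0.01134375 0.8811748998664887
onlip ['wrist'] 0.025315249294042587 3.112810850143433e-05 0.9471720723063183
mid ['scene', 'side', 'wrist'] 0.026425644755363464 -0.0003362467288970948 0.906854329758764
mid ['scene'] 0.026311079025268552 0.001297865867614746 0.9165701042873696
mid ['side'] 0.02616680908203125 -0.005071655273437499 0.9061020159653633
mid ['wrist'] 0.025372108817100524 0.00018010354042053228 0.9511189367261161
```

The lid is home: its views fit the home pose best. The cups, brush and tongs are in place, and the jar and shaker have not moved. Handing in.

```bash
python3 -c "
from h import *
print(r.hand_in(), get_obs()['clock'])"
```

```text
the job is handed in; nothing more can be done
the job is handed in; nothing more can be done
```

The job is handed in at about 40 s of the 128 s. By my last measurements the brush and tongs lie in the tin, both cups stand in the tub, the lid rests on the stand against its lip, and the shaker and jar have not moved; no verdict was returned.

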